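# Draw up a mortise-and-tenon joint in the ratchet clamp

### The arm

A 6-joint arm with a two-finger parallel gripper is mounted at the origin on a cart in front of the work surface, level with it; the furniture and walls round the work are solid. World frame = base frame: x ahead of the robot, y to its left, z up, the work surface at z = 0. Lengths are in mm, angles in rad, forces in N, time in s.
With the tool pointing down it reaches from about 300 to 775 mm from the base axis. Payload 14.6 kg.
Tool frame: the origin (TCP) lies where the fingers leave the gripper's body, on its centre line; the fingertips stand 97 mm ahead of it and the grasp point (between the pads) lies ahead of it (grip_depth is the z of the grasp point in the tool frame, in mm); z points along the fingers, y is the line along which they close (so a half turn about z gives the same grasp; the last joint's range is limited). The gripper opens to 94 mm and grips with 3 to 60 N. Pads are 16 mm wide; open, the fingers measure 119 mm over their backs; the gripper's body (75 mm by 177 mm) begins 78 mm behind the grasp point.
Start: joints at [1.036, 0.3, 1.521, -0, 1.321, -0.067], TCP at [248.004, 490.901, 302.646] pointing down, gripper open.
Joint ranges: [-3.03, 3.03], [-0.79, 2.21], [0.23, 2.52], [-1.04, 4.18], [0, 3.07], [-2.55, 2.55]. Speed limits (rad/s): [2.22, 2.22, 2.57, 3.14, 3.14, 3.14].

### API

Orientations are given as [roll, pitch, yaw] about the fixed x, y, z axes, in that order (R = Rz(yaw) Ry(pitch) Rx(roll)).
In Python, from cell import read_state, camera, sign_off, regions_of, spot_point, grip_depth gives the robot as it stands. The module is installed in compiled form; this text tells all that it offers.
- The arm moves only by the tool send_rows, never from a script. Its argument "series" is a list of rows, each a list of 3 entries, a list of its own where there are three numbers: the shift along the world's x, y, z in mm, then the turn about the world's z in degrees, then the closure, from -1 (fully open) to 1 (shut), so that 0 is half open. A call has 1 to 12 rows; each row shifts and turns the commanded pose from where the row before left it; what a row does not reach is not made up. A row lasts 1/10 s, in which the tool goes at most 50 mm and 8.59 degrees, less where a joint would pass 70% of its speed; a pose out of reach is approached as far as the arm can. A call is refused whole if a number of a shift passes 50 or a number of a turn 8.59, either way. A call with a gripper value outside its range is refused whole. The fingers move at their own pace and stop on an object; "squeeze" is the grip in N (left out, the last holds). Time passes only in rows, so rows that do not move let the fingers close. It gives the time, the measured TCP pose, the force, the opening and the grip force at its end, in the units of the state.
- read_state(): the state, without advancing time (a new reading comes with each control period).
- camera(name): name is "scene" or "top" or "wrist"; returns a dict with "color" (400x640x3 uint8, blue, green, red), "fx", "fy", "cx", "cy" (pixels), "camera_from_world" (4x4, takes a point from world to camera coordinates). Camera axes: x right, y down, z forward; pixel columns grow to the right and rows downward; lengths in mm; the calibration is good to about 2 mm. A picture is of the moment at which its call begins. There is no depth.
- sign_off(): hands the job in; it is judged then, once.
Trained networks look in a picture, given as the dict that the camera call returned (one of the last four; its "shot" number tells which), for a name from the list of things; names that differ only in an ending like _2 or _b are one class to them, and where a whole thing is asked for, a point or a joint stands for the part that bears it (a point fixed in the world has none). Each returns a list of dicts, best first, with "confidence" (0 to 1); they miss things now and then, are a little off and sometimes report something else, mostly with a low value. They report only what shows in the picture. A call takes as long as a camera call. They do not tell look-alikes from the thing itself.
- regions_of(thing, picture): "mask" (400x640 bool, what is visible of it).
- spot_point(thing, picture): "point" ([x, y, z] in mm, in the coordinates of the camera as it stood for that picture, good to about 4 mm: a listed point, or the origin of a listed thing).
The state is a dict: "clock": time; "joints": joint angles; "qd": joint speeds; "effort": joint torques, N m; "eef_pos": TCP position; "eef_rot": TCP orientation; "wrist_force": force on the tool from outside, world axes, zero at the start; "moment": the same for the moment, N m; "finger_gap": finger opening in mm; "finger_force": force on a finger pad.
Only numpy, scipy, OpenCV 4.12 (cv2) and the standard library are available. Lean on these libraries where they do the work, as an engineer would, in place of code of your own. Each camera call takes 0.05 s, during which the arm holds its last target. There are 200 camera calls.

### The job

Close the dry mortise-and-tenon joint in the bench's ratchet clamp: lay the loose pine rail flat in the clamp's bed between the jaw and the stile, tenon towards the mortise, and let go of it. Then pump the lever back and forth, one tooth a stroke, until the tenon's shoulders are tight against the stile and the lever pulls firmly, about 9 N at the end of its stroke; stop there, since the soft pine is crushed by over-tightening. Move the jaw with the lever only, and let go of the lever at the end.

Things in the scene. Friction and masses are not known exactly. Their poses are not given: they have to be found in the camera images.
- clamp: ratchet clamp screwed to the bench: grey iron base plate 96 x 460 mm, 10 mm thick. Origin: underside of the plate, on the bed's centre line; the jaw closes along +y, the lever points to -x (the robot's side). A bridge 74 mm tall stands over the toothed bar at y = -95 mm. At the +y end is a fixed back stop, its face at y = 161 to 189 mm, set differently from job to job and not reported.
- bed (a point): on the clamp: middle of the rail bed, on the plate's top, 10 mm above the bench, axes as the clamp's. Two low aluminium guides run along y from 45 mm before to 45 mm beyond this point, inner faces at x = -22 and +22 mm, 8 to 11 mm tall, flared outward at the top.
- clamp_jaw: sliding jaw, 60 mm wide, up to 51 mm above the bench, with a toothed bar behind it (teeth every 10 mm). Origin on the plate's top under the jaw block; axes as the clamp's. In front is a pressure pad on springs, its face 46 mm ahead (+y) of this origin when unloaded. Each lever stroke moves the jaw one tooth (10 mm) to +y; a holding pawl keeps it there. Starts 0 to 8 mm from its rearmost place.
- lever_hinge (a point): on the clamp: the lever's vertical hinge axis, 50 mm above the bench, at x = +36, y = -130 mm of the clamp, axes as the clamp's. The lever grip's centre is 144 mm from this axis: in these axes at angle q it is at x = -144 cos(q - 0.195), y = 144 sin(q - 0.195) mm.
- clamp_lever (a joint): lever angle q (rad): 0 at the rest stop, 0.39 at the far stop (both hard); grows as the grip is pulled to the clamp's +y; a light spring returns it. A stroke from below 0.03 to 0.34 or more and back moves the jaw one tooth. Running free the grip pulls about 1 to 3 N; joint shut, each tooth adds about 6.5 N to the pull held just before the far stop (0.36 rad). 9 N or more there means tight.
- lever_grip (a point): middle of the lever's upright turned wooden grip, a near-cylinder 27 mm in diameter that runs from 59 to 101 mm above the bench (this point: 82 mm). The flat steel lever bar lies below it. Moves with the lever.
- rail: loose pine rail, 110 x 40 x 36 mm, about 140 g, with a tenon on one end. Origin: centre of the underside of the 110 mm body; x runs along it towards the tenon, z up. The tenon, in the middle of the +x end, is 12 mm long, 18 mm wide and 14 mm tall, tapered at the tip.
- shoulder (a point): on the rail: centre of its +x end face, at the root of the tenon, 55 mm from the rail's origin and 18 mm above its underside.
- stile: pine stile lying loose across the clamp's plate, 110 mm (x) x 40 mm (y) x 36 mm tall, 1 to 33 mm short of the back stop. Origin: centre of its underside; axes as the clamp's. A through mortise 23 mm wide and 17 mm tall runs along its y at mid-height. Pushed, it slides on the plate until it meets the back stop.
- mortise (a point): on the stile: centre of the mortise's mouth on the stile's -y face, 18 mm above its underside; axes as the stile's.
Mind the look-alikes: they are no part of the job. What is shaped like the stile but red is not meant.

How it is judged (in metres and radians):
On the way, in this order (a step that is already met when the one before it is completed fails the run):
1. the rail lies flat in the clamp's bed between the guides, tenon towards the mortise, released, the joint still open (z of rail in the frame of clamp between 0.008 and 0.0125 m and x of rail in the frame of clamp between -0.004 and 0.004 m and horizontal distance between shoulder and mortise between 0.008 and 0.06 m and angle between rail's own z axis and vertical below 0.06 rad and contact force between the fingers and rail below 0.1 N), for 0.2 s.
2. the joint is drawn up: shoulders against the stile under clamping force (y of shoulder in the frame of mortise above -0.002 m and contact force between rail and clamp_jaw above 12 N), for 0.2 s.
At the end, for the whole second after the job is handed in: The rail lies flat in the bed, tenon in the mortise, shoulders within 2 mm of the stile and 5 mm of the mortise centre; the ratchet holds it with 12 to 60 N between jaw pad and rail; the lever is let go, within 0.1 rad of its rest stop; all is at rest (all of step 2 and distance between shoulder and mortise below 0.005 m and contact force between rail and clamp_jaw below 60 N and z of rail in the frame of clamp below 0.0125 m and angle between rail's own z axis and vertical below 0.06 rad and value of joint clamp_lever below 0.1 rad and linear speed of each of rail, stile below 0.01 m/s); the robot touches nothing.
It fails at once if the joint was crushed: more than 80 N of clamping force between jaw pad and rail (contact force between rail and clamp_jaw above 80 N).
It fails at once if the jaw was pushed by hand instead of by the lever (contact force between the fingers and clamp_jaw above 5 N).
It also fails if it takes over 70 s, if anything falls off the work surface, if the arm or the gripper's body presses on something with over 40 N, if the wrist force passes 120 N, or if a joint passes its speed limit or range.

## Working session

There is one attempt and no reset: what is moved stays moved. The work goes in short steps, Python scripts to look and compute and a tool call to move; the robot and the scene stay as the last step left them, time stands still between calls to the robot, and variables do not carry over. Pictures are saved under pics/ and viewed, at most 10 in all, crops included, and the job is handed in when it is done.

Besides the shell and the picture viewer there is one more tool, called after "Call:" as name(argument=value, ...) on one line, values as JSON. send_rows: Moves the arm, as the interface text tells. Its arguments: {"type":"object","properties":{"series":{"type":"array"},"squeeze":{"type":"number"}},"required":["series"]}

```bash
mkdir -p pics
cat > h.py <<'E'
import numpy as np, cv2
from cell import *
def w(p,pic):
    T=np.linalg.inv(np.array(pic["camera_from_world"])); return (T@np.r_[p,1])[:3]
def px(P,pic):
    c=(np.array(pic["camera_from_world"])@np.r_[P,1])[:3]; return (pic["fx"]*c[0]/c[2]+pic["cx"],pic["fy"]*c[1]/c[2]+pic["cy"])
def at_z(u,v,z,pic):
    T=np.linalg.inv(np.array(pic["camera_from_world"])); d=T[:3,:3]@np.array([(u-pic["cx"])/pic["fx"],(v-pic["cy"])/pic["fy"],1]); o=T[:3,3]
    return o+d*(z-o[2])/d[2]
def spots(names,pic,n=3):
    for t in names:
        for r in spot_point(t,pic)[:n]:
            P=w(r["point"],pic); print(t,round(r["confidence"],2),P.round(1),np.round(px(P,pic)))
E
python3 - <<'E'
from h import *
print(read_state(),grip_depth)
for n in("scene","top"):
    p=camera(n); cv2.imwrite(f"pics/{n}0.png",p["color"]); print(n)
    spots(["clamp","bed","clamp_jaw","lever_hinge","lever_grip","rail","shoulder","stile","mortise"],p)
E
```

```text
{'clock': 0.0, 'joints': array([ 1.03641010e+00,  3.00499565e-01,  1.52160947e+00, -7.95569238e-06,
        1.32069445e+00, -6.66015057e-02]), 'qd': array([ 0.00209237, -0.00125246,  0.00212115,  0.00020617, -0.00170078,
        0.0002442 ]), 'effort': array([-5.38113436e-04, -5.31809449e+01, -3.52719498e+01,  7.06688385e-02,
        2.44615262e-02, -1.13250030e-04]), 'eef_pos': array([247.92510377, 490.77567119, 302.05863883]), 'eef_rot': array([-3.14038399e+00, -7.28949091e-05,  2.67380987e+00]), 'wrist_force': array([-0.19479947,  0.03695076, -0.88203892]), 'moment': array([ 0.02264802,  0.01531231, -0.01303715]), 'finger_force': 0.0, 'finger_gap': 94.22278722289109} 78.39999999999999
scene
clamp 0.75 [590.6  62.3   3.2] [323. 261.]
clamp 0.53 [ 595.9 -261.9   21.6] [254. 177.]
clamp 0.47 [589.4 198.4  13.6] [356. 301.]
bed 0.77 [586.5 107.2  11.4] [334. 273.]
bed 0.4 [ 583.  -317.     4.4] [249. 166.]
clamp_jaw 0.8 [585.1  -5.2  11.6] [309. 240.]
lever_hinge 0.91 [620.7 -65.9  52.8] [284. 225.]
lever_grip 0.84 [481.7 -93.9  81.4] [319. 185.]
rail 0.68 [ 583.9 -313.9    2.3] [249. 167.]
shoulder 0.78 [ 598.2 -263.5   18.5] [253. 178.]
stile 0.74 [338.3  33.7   6.4] [385. 203.]
stile 0.59 [592.5 199.2  16.6] [356. 302.]
mortise 0.64 [318.2  25.8  18.3] [389. 195.]
mortise 0.59 [588.  176.6  29.5] [352. 292.]
mortise 0.26 [590.4 199.7  11.8] [356. 302.]
top
bed 0.7 [588.1 103.6   8.3] [262. 184.]
clamp_jaw 0.75 [586.1  -4.6   9.7] [298. 184.]
lever_hinge 0.94 [620.  -62.4  51.1] [318. 171.]
rail 0.86 [ 584.1 -313.8   -1.4] [400. 185.]
shoulder 0.97 [ 595.5 -257.4   16.7] [383. 181.]
stile 0.67 [589.6 202.8  11.7] [229. 183.]
stile 0.59 [340.   31.5   2. ] [286. 267.]
mortise 0.81 [588.4 179.2  26.9] [236. 183.]
mortise 0.75 [316.9  33.1  16.9] [286. 275.]
```

View pics/scene0.png

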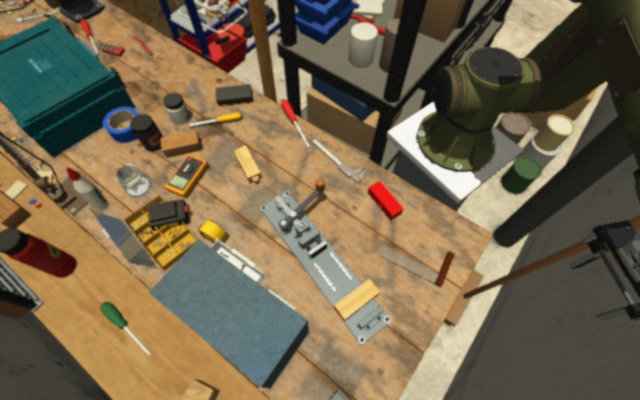

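View pics/top0.png

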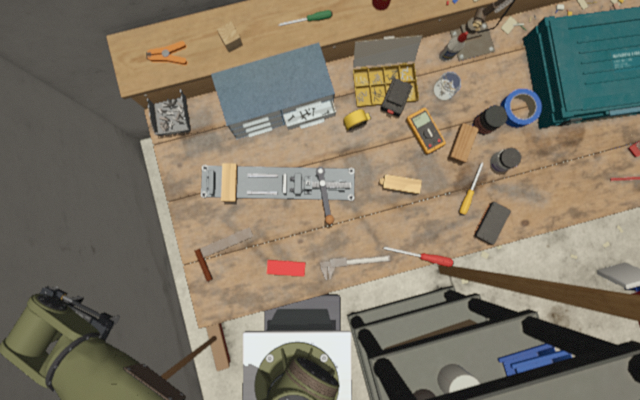

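The top image shows the clamp along row 184. The pine rail is at (400,185), tenon to the left (+y), and its look-alikes are the brown block at (463,143) and the dark block at (492,222). The pine stile is at (229,183). The red block at (286,268) is its look-alike. I choose the pine rail and stile, and will check both up close.

Call:
send_rows(series=[[[30, -35, 0], -5.7, -1], [[31, -35, 0], -5.7, -1], [[31, -35, 0], -5.7, -1], [[31, -35, 0], -5.7, -1], [[31, -36, 0], -5.7, -1], [[31, -36, 0], -5.7, -1], [[31, -36, 0], -5.7, -1], [[31, -36, 0], -5.7, -1], [[31, -36, 0], -5.7, -1], [[31, -36, 0], -5.7, -1], [[31, -36, 0], -5.7, -1], [[0, 0, 0], 0, -1]])

```text
clock: 2.2
eef_pos: [590.2, 94.8, 301.9]
eef_rot: [-3.141, 0.001, 1.571]
wrist_force: [-0.7, -0.1, -0.2]
finger_gap: 94.0
finger_force: 0.0
```

Run:
```python
from h import *
s=read_state();print(s["clock"],s["eef_pos"],s["eef_rot"])
p=camera("wrist"); cv2.imwrite("pics/w1.png",p["color"])
spots(["clamp","bed","clamp_jaw","lever_hinge","lever_grip","stile","mortise"],p,2)
```

```text
2.2 [590.24835841  94.81964423 301.87153109] [-3.14126433e+00  6.78125980e-04  1.57149838e+00]
clamp 0.83 [588.5  59.7   2.9] [321. 203.]
bed 0.58 [582.2 108.9  11.9] [316. 163.]
clamp_jaw 0.73 [584.9  -4.1  10.7] [318. 256.]
lever_hinge 0.9 [620.7 -70.7  51.3] [350. 325.]
lever_grip 0.7 [589.   60.6   0.9] [322. 202.]
lever_grip 0.63 [476.7 -92.4  81.7] [217. 360.]
stile 0.95 [336.3  29.8   5.5] [109. 228.]
stile 0.58 [590.7 195.7  12.6] [323.  80.]
mortise 0.79 [322.   36.5  20.6] [ 88. 227.]
mortise 0.78 [592.5 177.6  24.6] [325.  98.]
```

View pics/w1.png

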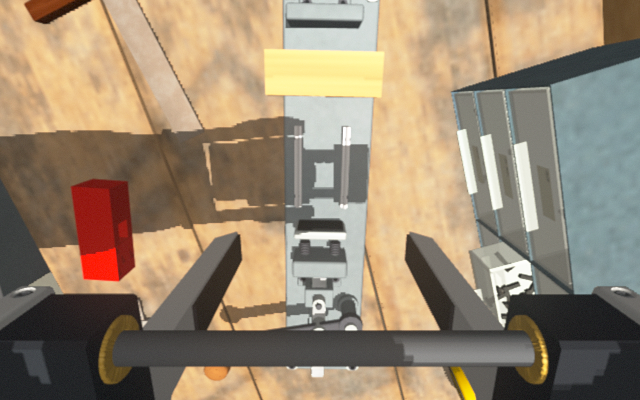

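The wrist view shows the guides at columns 297 and 346, rows 125–207, between the jaw at (320,230) and the pine stile at (324,72). The red block is at (102,230). Next I convert these pixels, then move over the rail.

Call:
send_rows(series=[[[0, -50, 0], -1, -1], [[0, -50, 0], -1, -1], [[0, -50, 0], -1, -1], [[0, -50, 0], -1, -1], [[0, -50, 0], -1, -1], [[0, -50, 0], -1, -1], [[0, -50, 0], -1, -1], [[0, -50, 0], -2, -1], [[0, -20, -30], -2, -1], [[0, 0, -30], -2, -1], [[0, 0, 0], 0, -1]])

```text
clock: 3.7
eef_pos: [587.0, -320.6, 238.3]
eef_rot: [-3.135, -0.002, 1.352]
wrist_force: [-0.5, 1.0, -0.2]
finger_gap: 94.0
finger_force: 0.0
```

Run:
```python
from h import *
p=camera("wrist"); cv2.imwrite("pics/w2.png",p["color"])
s=read_state();print(s["clock"],s["eef_pos"],s["eef_rot"])
spots(["rail","shoulder"],p,2)
# camera pose at the earlier look: same orientation up to yaw; rebuild from tool
import math
def Rz(a): c,q=math.cos(a),math.sin(a); return np.array([[c,-q,0],[q,c,0],[0,0,1]])
T=np.linalg.inv(np.array(p["camera_from_world"])); 
def tool(pos,yaw):
    M=np.eye(4); M[:3,:3]=Rz(yaw)@np.diag([1,-1,-1]); M[:3,3]=pos; return M
TC=np.linalg.inv(tool(s["eef_pos"],s["eef_rot"][2]))@T
old=dict(p); old["camera_from_world"]=np.linalg.inv(tool([590.25,94.82,301.87],1.5715)@TC)
for n,u,v,z in[("gL+",299,126,20),("gR+",347,127,20),("gL-",296,207,20),("gR-",344,207,20),("plL",286,110,10),("plR",374,110,10),("plL2",286,240,10),("plR2",366,240,10),("stL",268,96,46),("stR",383,96,46),("padL",296,238,45),("padR",346,238,45)]:
    print(n,at_z(u,v,z,old).round(1))
m=regions_of("rail",p)
for r in m[:2]:
    c=max(cv2.findContours(r["mask"].astype(np.uint8),0,2)[0],key=cv2.contourArea); print(r["confidence"],cv2.minAreaRect(c))
```

```text
3.75 [ 587.79471577 -320.43426242  241.4663176 ] [-3.13853903e+00 -1.13518889e-03  1.35388316e+00]
rail 0.84 [ 5.826e+02 -3.170e+02 -4.000e-01] [319. 185.]
shoulder 0.76 [ 591.2 -258.5   16.8] [314. 124.]
gL+ [562.8 150.2  20. ]
gR+ [612.8 149.1  20. ]
gL- [557.6  61.7  20. ]
gR- [611.   61.7  20. ]
plL [548.7 166.1  10. ]
plR [641.6 165.9  10. ]
plL2 [543.9  17.8  10. ]
plR2 [638.1  17.9  10. ]
stL [536.1 179.9  46. ]
stR [644.6 179.7  46. ]
padL [559.  35.  45.]
padR [612.2  35.1  45. ]
0.55 ((321.314208984375, 177.71237182617188), (137.42823791503906, 48.15975570678711), 86.18592071533203)
0.51 ((284.5, 16.5), (33.0, 119.0), 90.0)
```

View pics/w2.png

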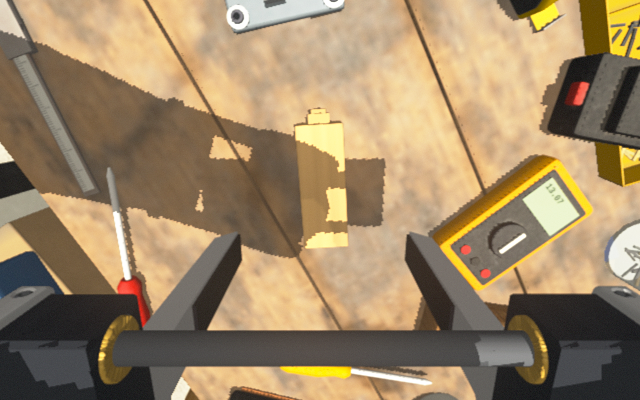

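The close view shows the pine rail lying flat with its tenon up at (318,113). Its top face has corners near (296,125), (343,122), (303,235) and (347,233). No look-alike is within reach of it.

Run:
```python
from h import *
p=camera("wrist"); s=read_state();print(s["clock"],s["eef_pos"],s["eef_rot"])
P=np.array([at_z(u,v,36,p) for u,v in[(296,125),(343,122),(303,235),(347,233)]]);print(P.round(1),P.mean(0))
d=(P[0]+P[1]-P[2]-P[3])/2;print(np.linalg.norm(d),np.degrees(np.arctan2(d[1],d[0])))
g=cv2.GaussianBlur(p["color"],(3,3),0); c=g[90:260,270:370]; cv2.imwrite("pics/c2.png",cv2.resize(c,None,fx=4,fy=3.5,interpolation=2))
```

```text
3.95 [ 588.64496643 -320.5862884   244.93666271] [3.13869793e+00 9.88682701e-04 1.35432101e+00]
[[ 580.3 -256.4   36. ]
 [ 619.3 -262.5   36. ]
 [ 563.1 -354.2   36. ]
 [ 603.  -361.1   36. ]] [ 591.40504396 -308.55130706   36.        ]
99.60280061875041 80.33487257885632
```

View pics/c2.png

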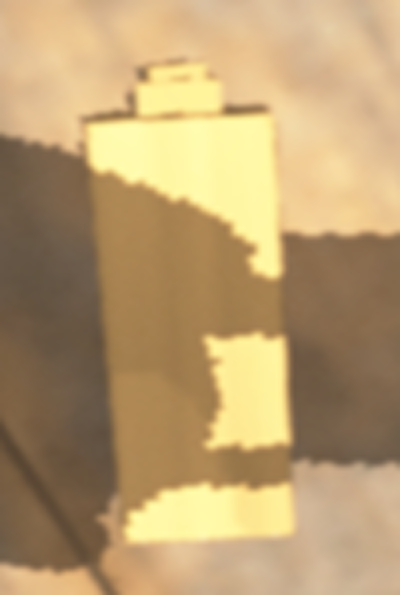

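The crop shows the whole top face, with corners near (291,124), (338,121), (343,244) and (301,245) in the full frame.

Run:
```python
from h import *
p=camera("wrist"); s=read_state();print(s["clock"],s["eef_pos"],s["eef_rot"],s["qd"].round(3))
spots(["rail","shoulder"],p,2)
g=p["color"].astype(int); sat=cv2.cvtColor(p["color"],cv2.COLOR_BGR2HSV)
P=np.array([at_z(u,v,36,p) for u,v in[(291.3,124.3),(337.5,121.4),(301.3,245),(343.3,243.7)]]);print(P.round(1),P.mean(0))
d=(P[0]+P[1]-P[2]-P[3])/2;print(np.linalg.norm(d),np.degrees(np.arctan2(d[1],d[0])))
for e in(P[0]-P[2],P[1]-P[3]):print(np.degrees(np.arctan2(e[1],e[0])))
m=np.zeros((400,640),np.uint8); r=regions_of("rail",p)[0]["mask"].astype(np.uint8)
ys,xs=np.where(r); 
for y in range(ys.min(),ys.max()+1,15): q=np.where(r[y])[0]; print(y,q.min(),q.max(),end="; ")
```

```text
4.0 [ 588.53528806 -320.67322596  244.68063281] [3.13897009e+00 9.50626206e-04 1.35399174e+00] [-0.004  0.006  0.007  0.001 -0.004  0.004]
rail 0.77 [ 582.1 -313.8   -1.1] [314. 180.]
shoulder 0.76 [ 593.7 -257.    15.5] [312. 121.]
[[ 576.5 -255.1   36. ]
 [ 614.8 -261.1   36. ]
 [ 559.2 -363.7   36. ]
 [ 597.5 -370.8   36. ]] [ 587.02639428 -312.66078201   36.        ]
110.50946117121894 80.97408455564033
80.92050862419896
81.02711852623597
106 317 319; 121 301 337; 136 291 338; 151 293 338; 166 294 339; 181 295 340; 196 295 341; 211 298 342; 226 299 342; 241 299 342;
```

Call:
send_rows(series=[[[-1, 8, 0], 3.3, -1], [[0, 0, -40], 0, -1], [[0, 0, -40], 0, -1], [[0, 0, -30], 0, -1], [[0, 0, -17], 0, -1], [[0, 0, 0], 0, -1], [[0, 0, 0], 0, -1], [[0, 0, 0], 0, -1]])

```text
clock: 4.95
eef_pos: [587.7, -313.5, 117.8]
eef_rot: [3.139, 0.001, 1.41]
wrist_force: [-1.0, -0.4, 0.7]
finger_gap: 94.0
finger_force: 0.0
```

Call:
send_rows(series=[[[0, 0, -3], 0, 0.3], [[0, 0, 0], 0, 0.6], [[0, 0, 0], 0, 0.6], [[0, 0, 0], 0, 0.6], [[0, 0, 0], 0, 0.6], [[0, 0, 0], 0, 0.6], [[0, 0, 0], 0, 0.6]], squeeze=15)

```text
clock: 5.65
eef_pos: [587.0, -313.1, 112.7]
eef_rot: [3.142, -0.0, 1.41]
wrist_force: [0.2, -0.3, 0.0]
finger_gap: 41.2
finger_force: 0.0
```

Call:
send_rows(series=[[[0, 0, 0], 0, 0.6], [[0, 0, 0], 0, 0.6], [[0, 0, 20], 0, 0.6], [[0, 0, 40], 0, 0.6], [[0, 0, 40], 0, 0.6], [[0, 0, 0], 0, 0.6], [[0, 0, 0], 0, 0.6]])

```text
clock: 6.35
eef_pos: [587.0, -313.1, 212.9]
eef_rot: [3.141, 0.0, 1.41]
wrist_force: [-0.6, 0.1, -2.0]
finger_gap: 39.8
finger_force: 15.0
```

Call:
send_rows(series=[[[0, 30, 30], 1, 0.6], [[0, 40, 30], 1, 0.6], [[0, 45, 30], 1, 0.6], [[0, 45, 0], 1, 0.6], [[0, 45, 0], 1, 0.6], [[0, 45, 0], 2, 0.6], [[0, 22, 0], 0, 0.6], [[0, 0, 0], 0, 0.6], [[0, 0, 0], 0, 0.6], [[0, 0, 0], 0, 0.6]])

```text
clock: 7.35
eef_pos: [586.9, -45.5, 299.4]
eef_rot: [-3.14, -0.0, 1.531]
wrist_force: [1.0, 0.3, -1.0]
finger_gap: 39.5
finger_force: 15.0
```

Run:
```python
from h import *
p=camera("wrist"); s=read_state();print(s["clock"],s["eef_pos"],s["eef_rot"],s["qd"].round(3))
spots(["bed","clamp_jaw","stile","mortise","rail","shoulder"],p,2)
np.savez("w3.npz",**{k:p[k] for k in("color","fx","fy","cx","cy","camera_from_world")})
q=camera("top");spots(["bed","clamp_jaw","stile","mortise","lever_hinge","clamp"],q,2)
cv2.imwrite("pics/w3.png",p["color"][0:220,200:460].repeat(3,0).repeat(3,1)[:600,:800])
```

```text
7.4 [586.96226517 -45.58135002 299.6342551 ] [-3.14044658e+00  9.36324119e-06  1.53100378e+00] [-0.001 -0.006 -0.004  0.002  0.002  0.003]
bed 0.97 [586.4 107.8  16.3] [316.  23.]
clamp_jaw 0.78 [587.1  -1.2   9.6] [322. 135.]
stile 0.76 [338.   28.6   6.1] [ 89. 116.]
mortise 0.7 [323.6  33.6  17.1] [ 67. 112.]
rail 0.61 [582.7 -45.2 185.9] [316. 237.]
shoulder 0.7 [586.8  11.2 203.6] [318. 149.]
bed 0.84 [586.6 102.3   6.5] [263. 184.]
stile 0.63 [585.1 202.5  12.8] [229. 185.]
mortise 0.81 [588.4 180.5  28.5] [236. 183.]
clamp 0.64 [ 5.833e+02  6.230e+01 -5.000e-01] [276. 186.]
```

View pics/w3.png

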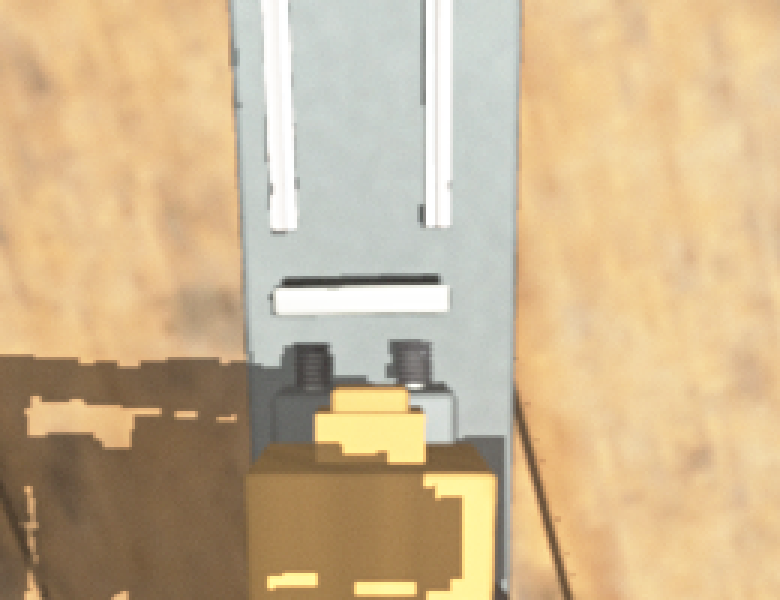

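The view shows the guides with inner edges at about columns 298 and 342 (full frame), the pad at (320,98), and the held rail lined up just below with its tenon forward.

Run:
```python
from h import *
p=dict(np.load("w3.npz"))
for v,u in((0,319.4),(76,320.3)):
    for z in(19,21):print("guide mid",at_z(u,v,z,p).round(1))
print("guide w",at_z(297,0,20,p)[0]-at_z(341.7,0,20,p)[0],at_z(299.3,76,20,p)[0]-at_z(341.7,76,20,p)[0])
print("pad front top",at_z(320.7,95,50,p).round(1), "guide end",at_z(320,76,20,p)[1])
# rail top front corners: crop (247,474),(496,474) -> z = 299.6-97+18 approx
zt=300-79
for u,v in((247,474),(496,474)):print("rail top front",at_z(200+u/3,v/3,zt,p).round(1))
```

```text
guide mid [590.1 126.8  19. ]
guide mid [590.1 126.3  21. ]
guide mid [588.1  58.7  19. ]
guide mid [588.1  58.6  21. ]
guide w -42.30047924189864 -42.47488204037609
pad front top [588.   40.1  50. ] guide end 58.667060006772694
rail top front [569.9  10.1 221. ]
rail top front [609.3   8.5 221. ]
```

Call:
send_rows(series=[[[0, 40, 0], 0.6, 0.6], [[1, 40, 0], 0, 0.6], [[1, 40, 0], 0, 0.6], [[0.5, 30.5, -20], 0, 0.6], [[0, 0, -40], 0, 0.6], [[0, 0, -40], 0, 0.6], [[0, 0, -40], 0, 0.6], [[0, 0, 0], 0, 0.6], [[0, 0, 0], 0, 0.6], [[0, 0, 0], 0, 0.6]])

```text
clock: 9.05
eef_pos: [590.4, 106.1, 163.0]
eef_rot: [3.138, -0.001, 1.543]
wrist_force: [-0.5, 0.5, -1.8]
finger_gap: 40.1
finger_force: 15.0
```

Run:
```python
from h import *
p=camera("wrist"); s=read_state();print(s["clock"],s["eef_pos"],s["eef_rot"])
spots(["mortise","shoulder"],p,2)
np.savez("w4.npz",**{k:p[k] for k in("color","fx","fy","cx","cy","camera_from_world")})
cv2.imwrite("pics/w4.png",cv2.resize(p["color"][0:260,160:480],None,fx=2.3,fy=2.3))
```

```text
9.1 [590.38911066 106.05547841 162.94869769] [ 3.13790595e+00 -5.37368050e-04  1.54274688e+00]
mortise 0.77 [591.3 177.3  25. ] [320. 117.]
shoulder 0.78 [590.1 159.1  66.6] [318. 156.]
```

View pics/w4.png

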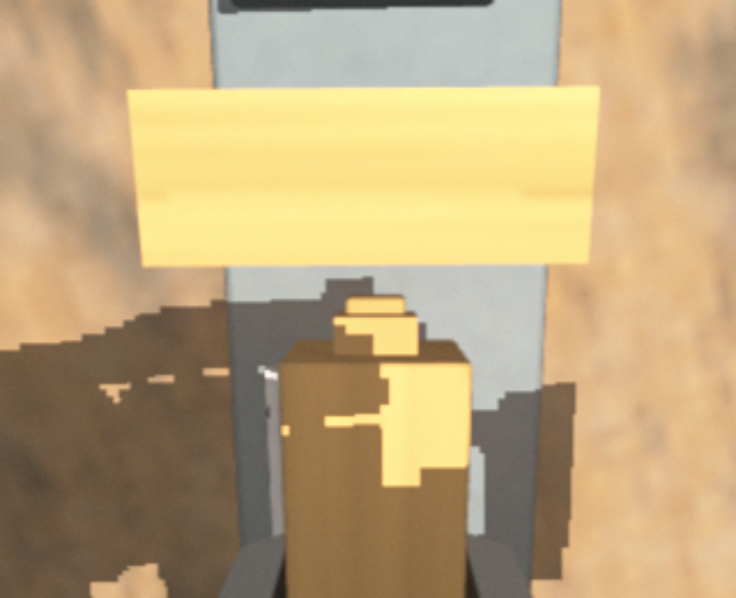

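The picture shows the rail about 40 mm above the bed. Guide outer edges stand on both sides at crop (271,450) and (484,450), and the stile is ahead.

Run:
```python
from h import *
p=dict(np.load("w4.npz"))
f=lambda u,v,z:at_z(160+u/2.3,v/2.3,z,p).round(1)
for z in(18,21):print("guide out",f(271,450,z),f(484,450,z))
zt=163-97+18
print("rail top",f(281,363,zt),f(471,363,zt),f(284,500,zt),f(470,500,zt))
print("stile",f(143,266,46),f(590,263,46))
```

```text
guide out [560.3 124.5  18. ] [624.5 122.6  18. ]
guide out [560.7 125.3  21. ] [624.1 123.5  21. ]
rail top [573.  161.5  84. ] [612.4 160.4  84. ] [571.8 131.5  84. ] [612.3 130.3  84. ]
stile [535.7 180.5  46. ] [646.4 178.   46. ]
```

Call:
send_rows(series=[[[0, 0, -20], 0, 0.6], [[0, 0, -10], 0, 0.6], [[0, 0, -4], 0, 0.6], [[0, 0, -3], 0, 0.6], [[0, 0, 0], 0, 0.6], [[0, 0, 0], 0, 0.6]])

```text
clock: 9.8
eef_pos: [589.7, 106.0, 123.9]
eef_rot: [3.141, -0.0, 1.543]
wrist_force: [-0.9, -0.3, -2.1]
finger_gap: 39.7
finger_force: 15.0
```

Call:
send_rows(series=[[[0, 0, -1], 0, 0.6], [[0, 0, -1], 0, 0.6], [[0, 0, 0], 0, 0.6], [[0, 0, 0], 0, 0.6]])

```text
clock: 10.2
eef_pos: [589.7, 106.0, 122.6]
eef_rot: [3.141, -0.0, 1.543]
wrist_force: [-3.0, -1.0, 10.3]
finger_gap: 39.7
finger_force: 15.0
```

Call:
send_rows(series=[[[0, 0, 0], 0, 0.1], [[0, 0, 0], 0, -0.3], [[0, 0, 0], 0, -0.3], [[0, 0, 0], 0, -0.3], [[0, 0, 0], 0, -0.3], [[0, 0, 40], 0, -0.3], [[0, 0, 40], 0, -0.3], [[0, -10, 40], 0, -0.3], [[0, -15, 0], 0, -0.3], [[0, 0, 0], 0, -0.3]])

```text
clock: 11.2
eef_pos: [589.6, 79.8, 241.9]
eef_rot: [3.14, 0.0, 1.541]
wrist_force: [0.2, 0.1, -0.0]
finger_gap: 60.9
finger_force: 0.0
```

Run:
```python
from h import *
p=camera("wrist"); s=read_state();print(s["clock"],s["eef_pos"],s["eef_rot"])
spots(["mortise","shoulder","rail","stile","bed","lever_hinge","lever_grip"],p,2)
np.savez("w5.npz",**{k:p[k] for k in("color","fx","fy","cx","cy","camera_from_world")})
cv2.imwrite("pics/w5.png",cv2.resize(p["color"][0:260,160:480],None,fx=2.3,fy=2.3))
```

```text
11.25 [589.28467961  80.46395427 240.67235245] [-3.14074032e+00  6.59247733e-05  1.54159372e+00]
mortise 0.86 [589.1 177.3  25.5] [318.  79.]
mortise 0.56 [324.7  36.1  20.1] [ 50. 243.]
shoulder 0.62 [590.  161.2  24.6] [320. 100.]
rail 0.56 [586.4 104.1  11.6] [318. 164.]
stile 0.68 [587.9 202.1  11.8] [316.  50.]
stile 0.59 [338.4  30.    4.7] [ 76. 242.]
lever_grip 0.61 [587.5  -2.2   9. ] [323. 266.]
```

View pics/w5.png

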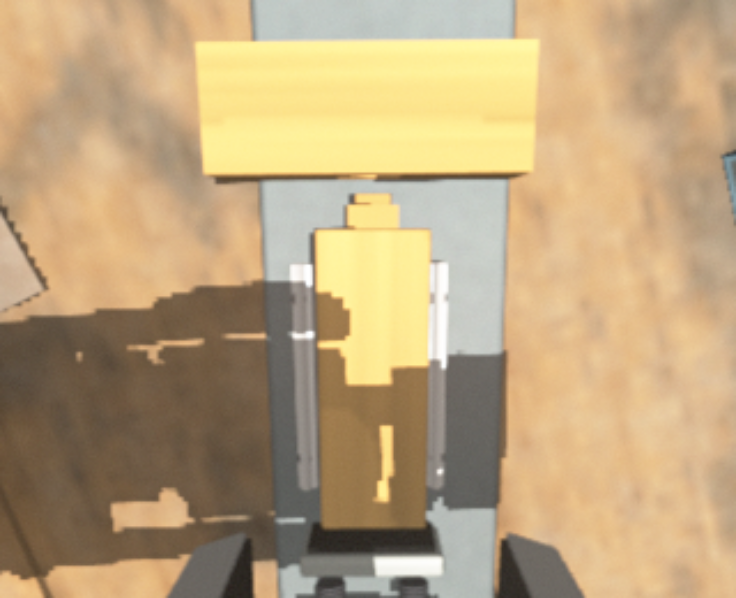

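The rail lies between the guides, tenon toward the mortise, with the pad just behind it and the joint open. Now for the lever.

Call:
send_rows(series=[[[-10, -15, 0], -8, 0.05], [[-10, -15, 0], -8, 0.05], [[-10, -15, 0], -8, 0.05], [[-10, -15, 0], -8, 0.05], [[-10, -16, 0], -8, 0.05], [[-10, -16, 0], -8, 0.05], [[-10, -16, 0], -8, 0.05], [[-10, -16, 0], -8, 0.05], [[-10, -16, 0], -8, 0.05], [[-10, -16, 0], -8, 0.05], [[-10, -16, 0], -8, 0.05], [[0, 0, 0], -0.3, 0.05]], squeeze=50)

```text
clock: 12.8
eef_pos: [478.9, -92.0, 241.3]
eef_rot: [3.141, 0.0, -0.003]
wrist_force: [1.3, -0.2, -0.2]
finger_gap: 44.7
finger_force: 0.0
```

Run:
```python
from h import *
p=camera("wrist"); s=read_state();print(s["clock"],s["eef_pos"],s["eef_rot"],s["finger_gap"])
spots(["lever_grip","lever_hinge"],p,2)
cv2.imwrite("pics/w6.png",p["color"])
for n in("top","scene"): spots(["lever_grip"],camera(n),2)
```

```text
12.85 [479.38561526 -91.29733864 241.42603052] [-3.14156158e+00 -1.06922621e-04  1.69628573e-03] 44.42754295857958
lever_grip 0.82 [478.4 -91.2  81.5] [323. 213.]
lever_hinge 0.81 [620.  -71.6  51.1] [295.  13.]
lever_grip 0.93 [479.2 -93.1  86.4] [320. 184.]
```

View pics/w6.png

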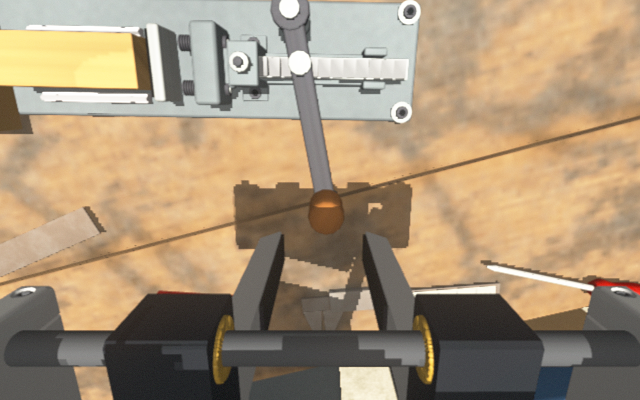

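The wrist view shows the grip at (325,213), between and ahead of the fingers. Its estimated position (478,-92) matches the TCP, so I descend around it.

Call:
send_rows(series=[[[0, 0, -30], 0, 0.05], [[0, 0, -30], 0, 0.05], [[0, 0, -16], 0, 0.05], [[0, 0, 0], 0, 0.05], [[0, 0, 0], 0, 0.05], [[0, 10, 0], 0, 0.05], [[0, 5, 0], 0, 0.05], [[0, 5, 0], 0, 0.05], [[0, 0, 0], 0, 0.05], [[0, 0, 0], 0, 0.05]])

```text
clock: 14.15
eef_pos: [479.6, -70.8, 165.6]
eef_rot: [-3.142, -0.001, 0.002]
wrist_force: [0.0, 0.5, 0.5]
finger_gap: 44.4
finger_force: 0.0
```

Call:
send_rows(series=[[[0, 15, 0], 0, 0.05], [[0, 12, 0], 0, 0.05], [[0, 8, 0], 0, 0.05], [[0, 4, 0], 0, 0.05], [[0, 0, 0], 0, 0.05], [[0, 0, 0], 0, 0.05]])

```text
clock: 14.75
eef_pos: [479.6, -32.0, 165.4]
eef_rot: [-3.141, -0.0, 0.002]
wrist_force: [0.2, -1.6, 0.1]
finger_gap: 44.3
finger_force: 0.5
```

Run:
```python
from h import *
p=camera("wrist"); s=read_state();print(s["clock"],s["eef_pos"],s["wrist_force"],s["finger_gap"])
spots(["lever_grip","clamp_jaw","lever_hinge"],p,2)
```

```text
14.8 [479.5560926  -32.12775607 165.42954016] [ 0.71744574 -1.38440632  0.66362467] 44.67724526349549
lever_grip 0.87 [477.3 -39.   82.7] [337. 262.]
clamp_jaw 0.6 [587.4   4.6   8.1] [268.  57.]
```

Call:
send_rows(series=[[[0, -33, 0], 0, 0.05], [[0, -33, 0], 0, 0.05], [[0, 0, 0], 0, 0.05], [[0, 0, 0], 0, 0.05], [[0, 30, 0], 0, 0.05], [[0, 16, 0], 0, 0.05], [[0, 10, 0], 0, 0.05], [[0, 7, 0], 0, 0.05], [[0, 3, 0], 0, 0.05], [[0, 0, 0], 0, 0.05], [[0, 0, 0], 0, 0.05]])

```text
clock: 16.05
eef_pos: [479.6, -32.2, 165.4]
eef_rot: [-3.141, -0.0, 0.001]
wrist_force: [-0.1, -1.8, -1.7]
finger_gap: 44.6
finger_force: 0.6
```

Run:
```python
from h import *
p=camera("wrist"); s=read_state();print(s["clock"],s["eef_pos"],s["wrist_force"],s["finger_gap"])
spots(["lever_grip","clamp_jaw"],p,2)
q=camera("top"); spots(["clamp_jaw","rail","shoulder","mortise","stile"],q,2)
```

```text
16.1 [479.56640474 -32.24734772 165.43719569] [-0.18675863 -1.86521652 -0.81696755] 45.00339479358332
lever_grip 0.65 [477.1 -37.   78.3] [333. 259.]
lever_grip 0.56 [585.8  62.3   0.8] [184.  61.]
clamp_jaw 0.88 [588.5  15.4   7. ] [252.  56.]
clamp_jaw 0.56 [585.   13.7  11.5] [292. 185.]
clamp_jaw 0.17 [588.3 106.1   9.4] [262. 184.]
rail 0.71 [588.6 112.8   8.6] [259. 184.]
shoulder 0.79 [592.5 170.3  28. ] [239. 181.]
mortise 0.94 [587.9 179.6  29. ] [236. 183.]
stile 0.74 [583.6 201.   13.5] [230. 185.]
```

Call:
send_rows(series=[[[0, -33, 0], 0, 0.05], [[0, -33, 0], 0, 0.05], [[0, 0, 0], 0, 0.05], [[0, 0, 0], 0, 0.05], [[0, 30, 0], 0, 0.05], [[0, 16, 0], 0, 0.05], [[0, 10, 0], 0, 0.05], [[0, 7, 0], 0, 0.05], [[0, 3, 0], 0, 0.05], [[0, 0, 0], 0, 0.05], [[0, 0, 0], 0, 0.05]])

```text
clock: 17.6
eef_pos: [479.6, -32.1, 165.4]
eef_rot: [-3.141, -0.0, 0.001]
wrist_force: [0.6, -1.7, -1.6]
finger_gap: 44.3
finger_force: 0.7
```

```bash
cat > chk.py <<'E'
from h import *
s=read_state();print(s["clock"],s["eef_pos"],s["wrist_force"],s["finger_force"])
p=camera("wrist");spots(["lever_grip","clamp_jaw"],p,1)
q=camera("top"); spots(["shoulder","mortise"],q,1)
F=[read_state()["wrist_force"][1]]
for i in range(3): camera("scene"); F.append(read_state()["wrist_force"][1])
print(np.round(F,2))
E
python3 chk.py
```

```text
17.6 [479.59002444 -32.14890026 165.43549176] [ 0.55652144 -1.66949895 -1.62404515] 0.6869328133211638
lever_grip 0.76 [476.5 -39.   84.3] [337. 265.]
clamp_jaw 0.84 [588.9  26.    8. ] [235.  55.]
shoulder 0.62 [590.9 180.8  30.9] [236. 182.]
mortise 0.73 [589.4 182.4  25.1] [235. 183.]
[-3.52 -3.07 -1.8  -3.28]
```

Call:
send_rows(series=[[[0, -33, 0], 0, 0.05], [[0, -33, 0], 0, 0.05], [[0, 0, 0], 0, 0.05], [[0, 0, 0], 0, 0.05], [[0, 30, 0], 0, 0.05], [[0, 16, 0], 0, 0.05], [[0, 10, 0], 0, 0.05], [[0, 7, 0], 0, 0.05], [[0, 3, 0], 0, 0.05], [[0, 0, 0], 0, 0.05], [[0, 0, 0], 0, 0.05]])

```text
clock: 19.15
eef_pos: [479.6, -32.2, 165.4]
eef_rot: [-3.141, -0.0, 0.001]
wrist_force: [-0.1, 0.4, -0.5]
finger_gap: 44.7
finger_force: 0.5
```

```bash
python3 chk.py
```

```text
19.15 [479.58328334 -32.15176445 165.43595873] [-0.05000601  0.43507681 -0.50749877] 0.5220726522384211
lever_grip 0.94 [475.  -40.7  82.9] [340. 266.]
clamp_jaw 0.92 [587.3  34.6   8.6] [222.  57.]
shoulder 0.84 [592.2 190.6  27.7] [232. 182.]
mortise 0.62 [592.8 191.   28.5] [232. 181.]
[-2.63 -3.   -3.31 -1.99]
```

Call:
send_rows(series=[[[0, -33, 0], 0, 0.05], [[0, -33, 0], 0, 0.05], [[0, 0, 0], 0, 0.05], [[0, 0, 0], 0, 0.05], [[0, 30, 0], 0, 0.05], [[0, 16, 0], 0, 0.05], [[0, 10, 0], 0, 0.05], [[0, 7, 0], 0, 0.05], [[0, 3, 0], 0, 0.05], [[0, 0, 0], 0, 0.05], [[0, 0, 0], 0, 0.05]])

```text
clock: 20.7
eef_pos: [479.6, -32.2, 165.4]
eef_rot: [-3.141, -0.0, 0.001]
wrist_force: [-0.3, -1.0, -1.5]
finger_gap: 44.9
finger_force: 0.7
```

```bash
python3 chk.py
```

```text
20.7 [479.58354342 -32.15786233 165.43520937] [-0.27096219 -0.95940074 -1.49929254] 0.6849454006351152
lever_grip 0.64 [475.9 -39.6  82.9] [338. 265.]
clamp_jaw 0.75 [589.5  43.8  11. ] [206.  53.]
shoulder 0.55 [591.2 202.9  27.2] [228. 182.]
mortise 0.83 [592.  199.3  29.3] [229. 182.]
[-2.12 -2.37 -2.58 -2.46]
```

Call:
send_rows(series=[[[0, -33, 0], 0, 0.05], [[0, -33, 0], 0, 0.05], [[0, 0, 0], 0, 0.05], [[0, 0, 0], 0, 0.05], [[0, 30, 0], 0, 0.05], [[0, 16, 0], 0, 0.05], [[0, 10, 0], 0, 0.05], [[0, 7, 0], 0, 0.05], [[0, 3, 0], 0, 0.05], [[0, 0, 0], 0, 0.05], [[0, 0, 0], 0, 0.05]])

```text
clock: 22.25
eef_pos: [479.5, -31.5, 165.3]
eef_rot: [3.141, -0.0, 0.003]
wrist_force: [0.0, -6.0, -3.5]
finger_gap: 44.7
finger_force: 2.9
```

```bash
python3 chk.py
```

```text
22.25 [479.52895611 -31.51661169 165.2836943 ] [ 0.01570303 -5.95515431 -3.54704463] 2.872609152691439
lever_grip 0.65 [480.7 -38.2  82.3] [337. 256.]
clamp_jaw 0.86 [587.5  54.   11. ] [192.  56.]
shoulder 0.9 [593.3 202.5  27.3] [228. 181.]
mortise 0.67 [590.7 204.3  27.2] [228. 182.]
[-6.04 -5.4  -5.2  -5.15]
```

Call:
send_rows(series=[[[0, -33, 0], 0, 0.05], [[0, -33, 0], 0, 0.05], [[0, 0, 0], 0, 0.05], [[0, 0, 0], 0, 0.05], [[0, 30, 0], 0, 0.05], [[0, 16, 0], 0, 0.05], [[0, 10, 0], 0, 0.05], [[0, 7, 0], 0, 0.05], [[0, 3, 0], 0, 0.05], [[0, 0, 0], 0, 0.05], [[0, 0, 0], 0, 0.05]])

```text
clock: 23.8
eef_pos: [479.1, -31.4, 165.2]
eef_rot: [3.14, 0.001, 0.003]
wrist_force: [-2.7, -10.9, -0.8]
finger_gap: 44.6
finger_force: 5.7
```

```bash
python3 chk.py
```

```text
23.8 [479.12933798 -31.4491344  165.19669265] [ -2.72540974 -10.88837355  -0.83188495] 5.734391324222088
lever_grip 0.59 [478.  -39.7  84.2] [339. 262.]
clamp_jaw 0.82 [589.9  65.4  10.4] [174.  51.]
shoulder 0.86 [590.9 206.8  28.3] [227. 182.]
mortise 0.6 [589.8 207.8  29. ] [226. 182.]
[-12.26 -10.93 -10.83 -11.67]
```

Call:
send_rows(series=[[[0, -20, 0], 0, 0.05], [[0, -20, 0], 0, 0.05], [[0, -20, 0], 0, 0.05], [[0, 0, 0], 0, 0.05], [[0, 0, 0], 0, 0.05], [[0, 0, 20], 0, 0.05], [[0, 0, 40], 0, 0.05], [[0, 0, 40], 0, 0.05], [[0, 0, 0], 0, 0.05], [[0, 0, 0], 0, 0.05], [[0, 0, 0], 0, 0.05]])

```text
clock: 25.35
eef_pos: [479.2, -91.2, 264.2]
eef_rot: [-3.141, 0.002, 0.003]
wrist_force: [-0.1, -0.0, -0.2]
finger_gap: 44.9
finger_force: 0.0
```

Run:
```python
from h import *
s=read_state();print(s["clock"],s["eef_pos"],s["wrist_force"])
p=camera("wrist");spots(["lever_grip","clamp_jaw"],p,1)
cv2.imwrite("pics/w7.png",p["color"])
q=camera("top"); spots(["shoulder","mortise","lever_grip","clamp_jaw"],q,1)
```

```text
25.35 [479.16977752 -91.15034056 264.1661818 ] [-0.0775596  -0.01917774 -0.2014409 ]
lever_grip 0.74 [479.6 -93.1  82.5] [326. 203.]
clamp_jaw 0.66 [586.1  63.3   8.6] [158.  70.]
shoulder 0.94 [592.4 205.5  26.8] [227. 182.]
mortise 0.77 [315.6  36.3  18.2] [285. 275.]
lever_grip 0.46 [592.7 204.7  28. ] [228. 181.]
clamp_jaw 0.81 [587.3  56.7   6.3] [278. 184.]
```

View pics/w7.png

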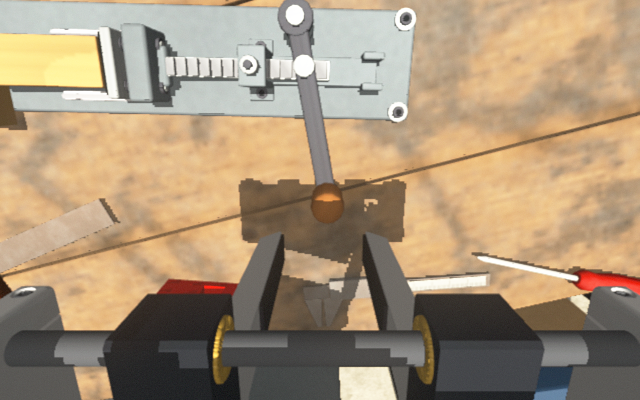

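The lever is back at rest at (326,203), the jaw has advanced with its springs compressed against the rail at (120,60), and the robot touches nothing. Handing in.

```bash
python3 -c "
from cell import *
print(sign_off())"
```

```text
the job is handed in; nothing more can be done
None
```

I handed the job in at about 25 s: the joint is closed after seven lever strokes, with a final pull of about 11 N and the lever let go at its rest stop. The sign-off gave no verdict, and I had no direct reading of the pad force.

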